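# Release and hold a bench clamp

## Robot

A 7-joint arm with a two-finger parallel gripper is mounted at the origin on the work surface. World frame = base frame: x ahead of the robot, y to its left, z up, the work surface at z = 0. Lengths are in m, angles in rad, forces in N, time in s.
With the tool pointing down it reaches from about 0.4 to 0.875 m from the base axis. Payload 19.3 kg.
Tool frame: the origin (TCP) lies on the centre line of the jaws, within the pads' length; the fingertips stand 14 mm ahead of it and the grasp point (between the pads) lies 5 mm behind it; x points along the fingers, y is the direction in which the jaws open and shut, and the axes are right-handed (so a half turn about x gives the same grasp; the last joint's range is limited). The gripper opens to 85 mm and grips with 20 to 120 N. Pads are 22 mm wide; open, the fingers measure 114 mm over their backs; the gripper's body (76 mm by 85 mm) begins 54 mm behind the grasp point. The pads swing forward as they close: fully open they stand 13 mm farther back than shut.
Start: joints at [1.261, 0.521, -0.036, 1.599, 0.021, 1.021, -0.113], TCP at [0.148, -0.607, 0.245] pointing down, gripper open.
Joint ranges: [-2.91, 2.91], [-0.3, 2.13], [-1.5, 1.42], [0.17, 2.43], [-1.26, 4.41], [0.16, 1.93], [-2.52, 2.52]. Speed limits (rad/s): [1.89, 1.89, 2.39, 2.39, 3.01, 3.01, 3.01].

## Interface

Orientations are given as [roll, pitch, yaw] about the fixed x, y, z axes, in that order (R = Rz(yaw) Ry(pitch) Rx(roll)).
In Python, from workcell import monitor, optics, bot gives the robot as it stands.
- The arm moves only by the tool arm_command, never from a script. Its arguments are lists of equal length, an entry for each row: "delta_pos": the shift along the tool's x, y, z as a fraction of full scale, a list of three; "rotation": the turn, a rotation vector about the tool's x, y, z as a fraction of full scale, a list of three. In form: {"delta_pos": [[dx, dy, dz], ...], "rotation": [[wx, wy, wz], ...]}. A call has 1 to 10 rows; each row shifts and turns the pose as measured when the row begins, along the tool's axes as they then stand; what a row does not reach is not made up. Full scale, the value 1, is 30 mm for a shift and 6 degrees for a turn. A row lasts 1/10 s, in which the tool goes at most 50 mm and 8.59 degrees, less where a joint would pass 70% of its speed; a pose out of reach is approached as far as the arm can. A call with a number of a shift or a turn outside -1 to 1 is refused whole. A call with a gripper value outside its range is refused whole. "gripper" is the closure, from -1 (fully open) to 1 (shut), so that 0 is half open, set as the call begins (left out, the last holds). The fingers move at their own pace and stop on an object; "grip_force" is the grip in N (left out, the last holds). Time passes only in rows, so rows that do not move let the fingers close. It gives the time, the measured TCP pose, the force and the opening at its end, in the units of the state.
- monitor.observe(): the state, without advancing time (a new reading comes with each control period).
- optics.grab_frame(name): name is "scene" or "top" or "wrist"; returns the picture (420x560x3 uint8, red, green, blue); there is no depth.
- optics.camera_params(name): a dict with "fx", "fy", "cx", "cy" (pixels), "dist_coeffs" ([k1, k2, p1, p2, k3] as OpenCV has them; the pictures are not rectified), "origin" and "rotation" of the camera in the world. Camera axes: x right, y down, z forward; pixel columns grow to the right and rows downward; lengths in m; the calibration is good to about 2 mm. A picture is of the moment at which its call begins: read the wrist's pose just before it. camera_params takes no time and is no camera call; for the wrist camera it gives the pose at the moment of the call.
- bot.job_done(): hands the job in, once; it reports no verdict.
The state is a dict: "clock": time; "qpos": joint angles; "qd": joint speeds; "joint_efforts": joint torques, N m; "position": TCP position; "tool_rot": TCP orientation; "force": force on the tool from outside, world axes, zero at the start; "moment": the same for the moment, N m; "grip_width": finger opening in m.
Only numpy, scipy, OpenCV 4.12 (cv2) and the standard library are available. Lean on these libraries where they do the work, as an engineer would, in place of code of your own. Each camera call takes 0.05 s, during which the arm holds its last target. There are 200 camera calls.

## Task

On the clamp station with the red lever, flip the yellow safety catch right over to its open side, then pull the red lever towards you all the way to its stop so that the clamp foot lifts off the wooden workpiece. The lever springs back, so keep hold of it: finish with the gripper still holding the lever fully pulled. Leave the station with the blue lever and the loose cup, can and wrench alone.

Things in the scene. Friction and masses are not known exactly. Their poses are not given: they have to be found in the camera images.
- red_fixture: clamp station with a red lever grip, the one to operate. Black base plate 270 x 130 x 12 mm fixed to the bench (own frame x -95 to 175, y -65 to 65 mm); origin on the bench surface, x ahead (away from the robot at yaw 0), y left, z up. A grey post 126 mm high at its +y side carries the yellow catch; a wooden part lies near its +x end. Red and blue stand side by side in either order.
- blue_fixture: second clamp station with a blue lever grip, to be left alone; otherwise identical in sizes, frame and mechanism to the red one, beside which it stands
- red_handle: the red station's lever: steel rod 14 mm thick, 150 mm long from its pivot, with a dark square stop lug (20 x 20 x 30 mm) at half height, topped by a red round crossbar (T grip) 16 mm thick and 80 mm long, lying along the station's y axis. Origin at the pivot; z runs up the rod to the crossbar. It leans away from the robot at rest.
- red_grip (a point): centre of the red crossbar, 150 mm from the lever's pivot along the rod; 184 mm above the bench at rest, 208 mm when pulled
- red_lever_hinge (a point): pivot of the red lever: station frame (30, 0, 60) mm; the pivot axis is the station's y
- red_lever (a joint): red lever angle, rad: 0 = at rest, leaning 0.6 from upright to the station's +x; grows as the crossbar is pulled to the station's -x (towards the robot); stop at 0.75, which is 0.15 past upright. A spring always draws it back: pull at the crossbar rises from about 3 to 9 N. The closed catch's nose, in front of the lug, bars the lever after some 0.05 rad.
- red_tab (a point): centre of the tab at the free end of the red station's yellow safety catch: a disc 20 mm in diameter, 14 mm thick along the station's x, to be pinched across its 14 mm from above. Closed: station frame (10, -55, 115) mm. The catch is a level yellow bar, 12 x 12 mm, along the station's y, with a nose reaching to +x in front of the lever's stop lug.
- red_catch_hinge (a point): hinge of the yellow catch on its post: station frame (10, 35, 115) mm; the hinge axis is the station's x, 90 mm from the tab
- red_catch (a joint): yellow catch angle, rad: 0 = closed, level across the lever; grows as the tab is lifted and swung over to the station's +y side; 1.57 = upright; stop at 2.7, open on the far side of its post, tab 38 mm above the hinge. Light (60 g), almost no friction: let go before upright it drops shut, past upright it drops open and stays.
- red_foot (a joint): rise of the red station's clamp foot (steel bar with black rubber pad) off the wooden workpiece, m: 0 = down, 0.0225 = fully raised; the lever lifts it in proportion, it is not touched directly
- blue_lever (a joint): blue lever angle, rad, 0 = at rest; same meaning as red_lever
- blue_catch (a joint): blue station's catch angle, rad, 0 = closed; same meaning as red_catch
- orange_cup: orange plastic cup, 68 mm across, 75 mm high, standing loose between the stations; origin at the centre of its underside
- spray_can: white spray can with a black label, 52 mm across, 170 mm high, standing loose beyond the stations; origin at the centre of its underside
- wrench: steel wrench lying loose on the bench to the robot's right of both stations, along x; origin at the middle of its underside

How it is judged:
By the outcome, as a careful person would: the job done as asked, in the order asked, and still so for the second after the job is handed in, while the arm keeps its last pose, push and grip.
It also fails if it takes over 48 s, if anything falls off the work surface, if the arm or the gripper's body presses on something with over 40 N, if the wrist force passes 120 N, or if a joint passes its speed limit or range.

## Working session

There is one attempt and no reset: what is moved stays moved. The work goes in short steps, Python scripts to look and compute and a tool call to move; the robot and the scene stay as the last step left them, time stands still between calls to the robot, and variables do not carry over. Pictures are saved under pics/ and viewed, about 8 in all and at most 12, crops included, and the job is handed in when it is done.

Besides the shell and the picture viewer there is one more tool, called as name(argument=value, ...) on one line, values as JSON. arm_command: Moves the arm, as the interface text tells. Its arguments: {"type":"object","properties":{"delta_pos":{"type":"array","items":{"type":"array","items":{"type":"number"}}},"rotation":{"type":"array","items":{"type":"array","items":{"type":"number"}}},"gripper":{"type":"number"},"grip_force":{"type":"number"}},"required":["delta_pos","rotation"]}

```bash
mkdir -p pics; python3 - <<'E'
from workcell import monitor, optics, bot
import cv2,numpy as np
s=monitor.observe(); print(s)
for n in ("scene","top"):
    im=optics.grab_frame(n); cv2.imwrite(f"pics/{n}0.png",im[:,:,::-1]); print(n,optics.camera_params(n))
E
```

```text
{'clock': 0.0, 'qpos': array([ 1.2607806 ,  0.5220119 , -0.03633866,  1.60004913,  0.02120039,
        1.02112313, -0.11278131]), 'qd': array([ 0.00036693, -0.00068073,  0.00133002,  0.00123992, -0.00097369,
       -0.00029868, -0.00161776]), 'joint_efforts': array([ 6.69657475e-04, -9.27127218e+01,  1.98039114e+00, -3.69936669e+01,
        1.79162342e-02,  8.01991497e-03, -6.68307803e-05]), 'position': array([ 0.14833654, -0.60677752,  0.2447122 ]), 'tool_rot': array([-1.50165495,  1.56958989,  1.87977285]), 'force': array([0.66327439, 0.0628117 , 0.35902848]), 'moment': array([-0.0561097,  0.0092538, -0.0063583]), 'grip_width': 0.08547034876125886}
scene {'fx': 383.0562355823044, 'fy': 383.0562355823044, 'cx': 286.0373921170084, 'cy': 210.36162569592994, 'dist_coeffs': array([-0.07784913,  0.        ,  0.        ,  0.        ,  0.        ]), 'origin': array([1.18560754, 0.07411914, 0.90524408]), 'rotation': array([-2.49850085, -0.00893348,  1.85322658])}
top {'fx': 385.9214468049183, 'fy': 385.9214468049183, 'cx': 280.733958210911, 'cy': 205.1752786684121, 'dist_coeffs': array([0.02566748, 0.        , 0.        , 0.        , 0.        ]), 'origin': array([ 0.56179482, -0.07232347,  1.06719969]), 'rotation': array([-3.08018809, -0.02582219, -1.54238182])}
```

View pics/scene0.png

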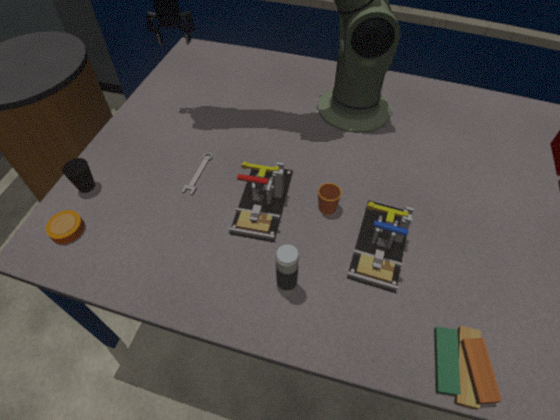

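View pics/top0.png

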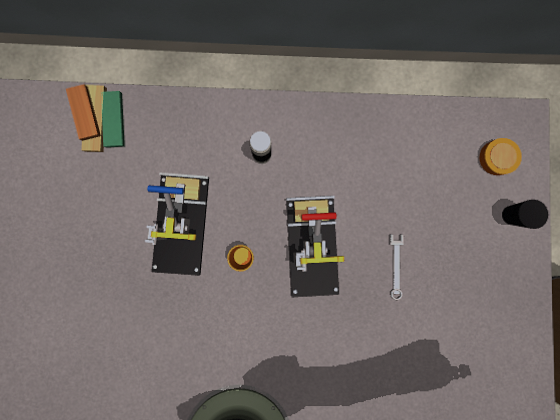

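The top view shows the red station at about (313,246), its crossbar at (318,216) and its yellow catch at (322,260). The blue station is on the left, with the cup between the two.

```bash
cat > h.py <<'E'
import cv2,numpy as np
from scipy.spatial.transform import Rotation as R
def ray(p,uv):
    K=np.array([[p['fx'],0,p['cx']],[0,p['fy'],p['cy']],[0,0,1]])
    n=cv2.undistortPoints(np.array(uv,float).reshape(-1,1,2),K,p['dist_coeffs']).reshape(-1,2)
    return R.from_euler('xyz',p['rotation']).apply(np.c_[n,np.ones(len(n))])
def onz(p,uv,z):
    d=ray(p,uv); o=np.array(p['origin']); return o+d*((z-o[2])/d[:,2])[:,None]
def tri(p1,uv1,p2,uv2):
    a,b=[ray(p,[u])[0] for p,u in((p1,uv1),(p2,uv2))]
    o1,o2=np.array(p1['origin']),np.array(p2['origin'])
    t=np.linalg.lstsq(np.c_[a,-b],o2-o1,rcond=None)[0]
    q1,q2=o1+a*t[0],o2+b*t[1]; return (q1+q2)/2,np.linalg.norm(q1-q2)
def bar(im,box,hs):   # im BGR; returns centre, ends of largest blob
    x0,y0,x1,y1=box; h=cv2.cvtColor(im[y0:y1,x0:x1],cv2.COLOR_BGR2HSV)
    m=cv2.inRange(h,*hs)
    if hs is RED: m|=cv2.inRange(h,(174,150,80),(180,255,255))
    c=max(cv2.findContours(m,0,2)[0],key=cv2.contourArea)
    (cx,cy),wh,_=r=cv2.minAreaRect(c); b=cv2.boxPoints(r)
    i=np.argmin([np.linalg.norm(b[0]-b[1]),np.linalg.norm(b[1]-b[2])])
    e=[(b[i]+b[i+1])/2,(b[i+2]+b[(i+3)%4])/2]
    o=np.array([x0,y0]); return np.array([cx,cy])+o,[v+o for v in e],wh
RED=((0,150,80),(5,255,255)); YEL=((24,170,100),(34,255,255))
E
python3 - <<'E'
from h import *
from workcell import optics
T,S=optics.camera_params('top'),optics.camera_params('scene')
t,s=cv2.imread('pics/top0.png'),cv2.imread('pics/scene0.png')
for n,hs,bt,bs,z in(('red',RED,(270,180,360,320),(225,150,300,250),.184),('yel',YEL,(270,240,360,320),(225,150,300,200),.115)):
    ct,et,w=bar(t,bt,hs); cs,es,w2=bar(s,bs,hs)
    print(n,ct,et,w,cs,es,w2); print('tri',tri(T,ct,S,cs)); print('plane',onz(T,[ct]+et,z),onz(S,[cs]+es,z))
print('corners',onz(T,[(287,198),(335,197),(339,293.5),(291,296)],.012))
E
```

```text
red [318.50904846 216.19004822] [array([335.11425781, 215.39932251]), array([301.90384293, 216.98077393])] (6.611556529998779, 33.248043060302734) [252.41329575 178.56358337] [array([237.79768848, 176.31502914]), array([267.02890015, 180.8121376 ])] (29.575124740600586, 5.5500874519348145)
tri (array([ 0.59372346, -0.17984747,  0.18465018]), np.float64(0.0021571061243203403))
plane [[ 0.59402681 -0.18097828  0.184     ]
 [ 0.59696816 -0.21915098  0.184     ]
 [ 0.59109365 -0.14287562  0.184     ]] [[ 0.59302739 -0.17899355  0.184     ]
 [ 0.59637144 -0.21684872  0.184     ]
 [ 0.58969795 -0.14153297  0.184     ]]
yel [336.  258.5] [array([343. , 258.5]), array([329. , 258.5])] (5.0, 14.0) [259.86368179 169.57244873] [array([242.39942932, 166.84365845]), array([277.32793427, 172.30123901])] (35.3523063659668, 10.374126434326172)
tri (array([ 0.48921598, -0.21797408,  0.10257228]), np.float64(0.03823482956263356))
plane [[ 0.49381341 -0.23483371  0.115     ]
 [ 0.49428848 -0.25209279  0.115     ]
 [ 0.49334078 -0.21758386  0.115     ]] [[ 0.49860491 -0.19428637  0.115     ]
 [ 0.50269993 -0.24485429  0.115     ]
 [ 0.49451592 -0.14435265  0.115     ]]
corners [[ 0.64767844 -0.1143573   0.012     ]
 [ 0.65445801 -0.24643097  0.012     ]
 [ 0.39267259 -0.26227156  0.012     ]
 [ 0.3827505  -0.13240784  0.012     ]]
```

```bash
cat >> h.py <<'E'
YAW=.075; O=np.array([.4791,-.1886,0])
def st(p): return O+R.from_euler('z',YAW).apply(p)
def togo(P,tilt=0):
    from workcell import monitor
    s=monitor.observe(); A=R.from_euler('xyz',s['tool_rot'])
    best=None
    for sg in(1,-1):
        y=sg*R.from_euler('z',YAW).apply([1,0,0]); x=np.array([0,0,-1.])
        B=R.from_matrix(np.c_[x,y,np.cross(x,y)]); rv=(A.inv()*B).as_rotvec()
        if best is None or np.linalg.norm(rv)<np.linalg.norm(best): best=rv
    d=A.inv().apply(P-s['position'])
    print('t',s['clock'],'pos',s['position'].round(4),'F',s['force'].round(1),'w',round(s['grip_width'],4),'q',s['qpos'].round(2))
    print('axes',A.as_matrix().round(3).tolist())
    print('shift units',(d/.03).round(2),'rot units',(best/np.radians(6)).round(2))
E
python3 -c "
from h import *
P=st([.010,-.055,.21]);print(P);togo(P)"
```

```text
[ 0.49319302 -0.24269609  0.21      ]
t 0.1 pos [ 0.1483 -0.6069  0.2448] F [ 0.1 -0.1 -0.8] w 0.0853 q [ 1.26  0.52 -0.04  1.6   0.02  1.02 -0.11]
axes [[-0.0, 0.237, -0.971], [0.001, -0.971, -0.237], [-1.0, -0.001, 0.0]]
shift units [  1.17  -9.06 -14.05] rot units [-1.343e+01 -1.000e-02  1.000e-02]
```

arm_command(delta_pos=[[0, -0.57, -0.88], [0, -0.47, -0.93], [0, -0.37, -0.98], [0, -0.27, -1], [0, -0.16, -1], [0, -0.05, -1], [0, 0.06, -1], [0, 0.17, -1], [0, 0.27, -1], [0, 0.38, -0.98]], rotation=[[-1, 0, 0], [-1, 0, 0], [-1, 0, 0], [-1, 0, 0], [-1, 0, 0], [-1, 0, 0], [-1, 0, 0], [-1, 0, 0], [-1, 0, 0], [-1, 0, 0]], gripper=-0.2)

```text
clock: 1.1
position: [0.3603, -0.3725, 0.2419]
tool_rot: [-1.95, 1.565, 2.512]
force: [0.4, -0.6, 0.0]
grip_width: 0.051
```

```bash
python3 -c "
from h import *
P=st([.010,-.055,.19]);print(P);togo(P)"
```

```text
[ 0.49319302 -0.24269609  0.19      ]
t 1.1 pos [ 0.3603 -0.3725  0.2419] F [ 0.4 -0.6  0. ] w 0.051 q [ 0.98  0.38 -0.37  1.86  0.17  0.94  0.28]
axes [[-0.005, 0.969, -0.248], [0.004, -0.248, -0.969], [-1.0, -0.006, -0.002]]
shift units [ 1.72  3.23 -5.29] rot units [-3.11 -0.03  0.05]
```

arm_command(delta_pos=[[0.2, 0.5, -1], [0.2, 0.6, -1], [0.3, 0.8, -0.9], [0.3, 0.9, -0.8], [0.3, 0.9, -0.7], [0.2, 0.1, -0.1], [0, 0, 0], [0, 0, 0]], rotation=[[-0.8, 0, 0], [-0.8, 0, 0], [-0.8, 0, 0], [-0.7, 0, 0], [0, 0, 0], [0, 0, 0], [0, 0, 0], [0, 0, 0]])

```text
clock: 1.9
position: [0.4905, -0.2353, 0.1942]
tool_rot: [-2.409, 1.563, 2.4]
force: [0.4, -1.0, 0.5]
grip_width: 0.0509
```

```bash
python3 - <<'E'
from h import *
from workcell import optics
P=st([.010,-.055,.19]);print(P);togo(P)
W=optics.camera_params('wrist'); im=optics.grab_frame('wrist')[:,:,::-1]; cv2.imwrite('pics/w1.png',im)
print(W)
K=np.array([[W['fx'],0,W['cx']],[0,W['fy'],W['cy']],[0,0,1]]); A=R.from_euler('xyz',W['rotation']).inv()
for p in([.01,-.055,.115],[.01,-.065,.121],[.01,.035,.115],[.1147,0,.184],[.1147,-.04,.184]):
    c=A.apply(st(p)-W['origin']); print(p,cv2.projectPoints(c[None],np.zeros(3),np.zeros(3),K,W['dist_coeffs'])[0].ravel().round(0))
E
```

```text
[ 0.49319302 -0.24269609  0.19      ]
t 1.9 pos [ 0.4905 -0.2353  0.1942] F [ 0.4 -1.   0.5] w 0.0509 q [ 0.69  0.49 -0.47  1.84  0.28  0.88  0.18]
axes [[-0.006, 0.995, 0.096], [0.005, 0.096, -0.995], [-1.0, -0.005, -0.006]]
shift units [0.14 0.07 0.25] rot units [ 0.2  -0.06  0.05]
{'fx': 334.4532931156594, 'fy': 334.4532931156594, 'cx': 279.22655067101977, 'cy': 206.62159148475007, 'dist_coeffs': array([-0.07681599,  0.        ,  0.        ,  0.        ,  0.        ]), 'origin': array([ 0.48432294, -0.15312162,  0.323071  ]), 'rotation': array([2.8196993 , 0.00682821, 0.095438  ])}
[0.01, -0.055, 0.115] [282. 236.]
[0.01, -0.065, 0.121] [281. 253.]
[0.01, 0.035, 0.115] [285.  96.]
[0.1147, 0, 0.184] [519. 188.]
[0.1147, -0.04, 0.184] [499. 267.]
```

View pics/w1.png

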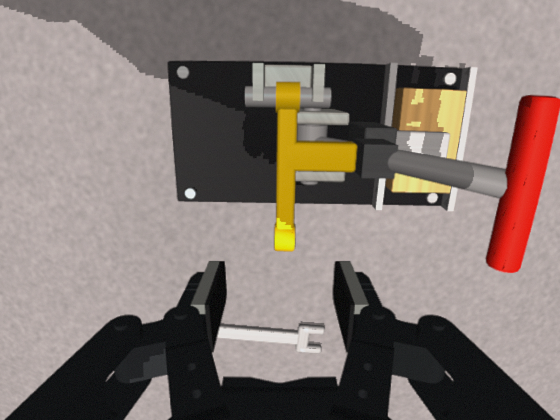

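The wrist view shows the tab at (285,238) and the crossbar centre at (524,183). That matches the prediction to about 2 mm, so I'll move the estimate 2 mm in +x and descend.

arm_command(delta_pos=[[0.4, 0.12, 0.25], [0.6, 0, 0], [0.6, 0, 0], [0.6, 0, 0], [0.5, 0, 0], [0.1, 0, 0], [0, 0, 0]], rotation=[[0.2, -0.06, 0.05], [0, 0, 0], [0, 0, 0], [0, 0, 0], [0, 0, 0], [0, 0, 0], [0, 0, 0]])

```text
clock: 2.65
position: [0.4919, -0.2528, 0.1056]
tool_rot: [0.286, 1.564, -1.228]
force: [-0.4, 0.0, -1.5]
grip_width: 0.0513
```

```bash
sed -i 's/O=np.array(\[.4791/O=np.array([.4811/' h.py; python3 -c "
from h import *
P=st([.010,-.055,.11]);print(P);togo(P)"
```

```text
[ 0.49519302 -0.24269609  0.11      ]
t 2.65 pos [ 0.4919 -0.2528  0.1056] F [-0.4  0.  -1.5] w 0.0513 q [ 0.65  0.62 -0.4   1.89  0.37  0.69  0.09]
axes [[0.002, 0.998, 0.056], [-0.007, 0.057, -0.998], [-1.0, 0.002, 0.007]]
shift units [-0.15  0.13 -0.33] rot units [-0.18  0.06 -0.02]
```

arm_command(delta_pos=[[-0.15, 0.13, -0.3], [0, 0, 0], [0, 0, 0]], rotation=[[-0.18, 0.06, 0], [0, 0, 0], [0, 0, 0]])

```text
clock: 2.95
position: [0.4961, -0.2437, 0.112]
tool_rot: [1.239, 1.567, -0.256]
force: [-1.5, -0.3, 0.0]
grip_width: 0.0509
```

```bash
python3 -c "
from h import *
P=st([.010,-.055,.11]);print(P);togo(P)"
```

```text
[ 0.49519302 -0.24269609  0.11      ]
t 2.95 pos [ 0.4961 -0.2437  0.112 ] F [-1.5 -0.3  0. ] w 0.0509 q [ 0.65  0.61 -0.41  1.89  0.36  0.71  0.1 ]
axes [[0.004, 0.997, 0.075], [-0.001, 0.075, -0.997], [-1.0, 0.004, 0.001]]
shift units [ 0.07 -0.03 -0.04] rot units [ 0.    0.01 -0.04]
```

arm_command(delta_pos=[[0.07, 0, -0.03], [0, 0, 0], [0, 0, 0], [0, 0, 0], [0, 0, 0], [0, 0, 0]], rotation=[[0, 0, 0], [0, 0, 0], [0, 0, 0], [0, 0, 0], [0, 0, 0], [0, 0, 0]], gripper=1, grip_force=20)

```text
clock: 3.55
position: [0.4943, -0.2432, 0.1108]
tool_rot: [0.429, 1.568, -1.067]
force: [-0.1, 0.5, 0.6]
grip_width: 0.0136
```

arm_command(delta_pos=[[-0.45, 0, -0.03], [-0.44, 0, -0.1], [-0.42, 0, -0.17], [-0.39, 0, -0.23], [-0.35, 0, -0.28], [0, 0, 0]], rotation=[[0, 0, 0], [0, 0, 0], [0, 0, 0], [0, 0, 0], [0, 0, 0], [0, 0, 0]])

```text
clock: 4.15
position: [0.4919, -0.2153, 0.1783]
tool_rot: [0.567, 1.569, -0.928]
force: [-0.0, 3.3, -4.9]
grip_width: 0.0135
```

```bash
cat > a.py <<'E'
from h import *
from workcell import monitor
s=monitor.observe();A=R.from_euler('xyz',s['tool_rot'])
q=R.from_euler('z',-YAW).apply(s['position']-A.as_matrix()[:,0]*.005-O)
th=np.arctan2(q[2]-.115,.035-q[1]);print('station',q.round(4),'r',np.hypot(q[2]-.115,.035-q[1]).round(4),'theta',th.round(3),'w',s['grip_width'],'F',s['force'])
for t in(th+.2,1.9,2.1,2.3): togo(st([.01,.035-.09*np.cos(t),.11+.09*np.sin(t)])) if t==th+.2 else None
E
python3 a.py
```

```text
station [ 0.0088 -0.0274  0.1833] r 0.0925 theta 0.83 w 0.013496486470644041 F [-1.84532083e-03  3.28468979e+00 -4.88506587e+00]
t 4.15 pos [ 0.4919 -0.2153  0.1783] F [-0.   3.3 -4.9] w 0.0135 q [ 0.64  0.5  -0.46  1.88  0.3   0.83  0.1 ]
axes [[0.001, 0.997, 0.076], [-0.001, 0.076, -0.997], [-1.0, 0.001, 0.001]]
shift units [-0.3   0.04 -0.54] rot units [ 0.01  0.01 -0.01]
```

arm_command(delta_pos=[[-0.3, 0.04, -0.54], [-0.2, 0, -0.4], [-0.14, 0, -0.43], [-0.07, 0, -0.44], [0, 0, -0.45], [0.06, 0, -0.45], [0, 0, 0]], rotation=[[0, 0, 0], [0, 0, 0], [0, 0, 0], [0, 0, 0], [0, 0, 0], [0, 0, 0], [0, 0, 0]])

```text
clock: 4.85
position: [0.4853, -0.131, 0.1994]
tool_rot: [-0.089, 1.565, -1.586]
force: [0.3, -1.3, -1.1]
grip_width: 0.0139
```

```bash
python3 a.py
```

```text
station [0.0085 0.0572 0.2044] r 0.0921 theta 1.814 w 0.013881089077219818 F [ 0.34347469 -1.30483965 -1.14565225]
t 4.85 pos [ 0.4853 -0.131   0.1994] F [ 0.3 -1.3 -1.1] w 0.0139 q [ 0.52  0.42 -0.49  1.95  0.27  0.84 -0.05]
axes [[-0.0, 0.997, 0.073], [-0.006, 0.073, -0.997], [-1.0, -0.001, 0.006]]
shift units [ 0.27  0.05 -0.55] rot units [-0.01  0.06  0.  ]
```

arm_command(delta_pos=[[0.27, 0.05, -0.55], [0.22, 0, -0.39], [0.27, 0, -0.36], [0, 0, 0]], rotation=[[0, 0, 0], [0, 0, 0], [0, 0, 0], [0, 0, 0]])

```text
clock: 5.25
position: [0.4821, -0.0912, 0.1757]
tool_rot: [-0.618, 1.563, -2.116]
force: [-1.0, -0.5, 0.3]
grip_width: 0.0133
```

arm_command(delta_pos=[[0, 0, 0], [0, 0, 0], [0, 0, 0], [0, 0, 0], [-0.8, 0, 0], [-1, 0, 0], [-1, 0, 0], [0, 0, 0], [0, 0, 0]], rotation=[[0, 0, 0], [0, 0, 0], [0, 0, 0], [0, 0, 0], [0, 0, 0], [0, 0, 0], [0, 0, 0], [0, 0, 0], [0, 0, 0]], gripper=-0.2)

```text
clock: 6.15
position: [0.483, -0.093, 0.2638]
tool_rot: [-0.593, 1.564, -2.095]
force: [0.8, 0.5, 0.1]
grip_width: 0.0513
```

```bash
python3 - <<'E'
from h import *
from workcell import optics
togo(st([.1147,-.025,.24]))
W=optics.camera_params('wrist'); im=optics.grab_frame('wrist')[:,:,::-1]; cv2.imwrite('pics/w2.png',im)
s=optics.grab_frame('scene')[:,:,::-1]; cv2.imwrite('pics/s2.png',cv2.resize(s[110:260,190:350],None,fx=4,fy=4))
for n in('w',):
    c,e,w=bar(np.ascontiguousarray(im),(0,0,560,420),RED); p=onz(W,[c]+e,.184); print(c,w,p)
    print('station',R.from_euler('z',-YAW).apply(p-O))
E
```

```text
t 6.15 pos [ 0.483  -0.093   0.2638] F [0.8 0.5 0.1] w 0.0513 q [ 0.49  0.33 -0.53  1.9   0.21  0.97 -0.06]
axes [[-0.003, 0.998, 0.069], [-0.006, 0.069, -0.998], [-1.0, -0.004, 0.005]]
shift units [0.8  3.55 3.98] rot units [-0.05  0.05  0.04]
[419.59460449 307.4324646 ] (20.714271545410156, 33.208595275878906) [[ 0.5929865  -0.15336418  0.184     ]
 [ 0.59181104 -0.13901883  0.184     ]
 [ 0.59426905 -0.16837815  0.184     ]]
station [[0.11421218 0.02675314 0.184     ]
 [0.11411491 0.04114624 0.184     ]
 [0.11436613 0.01168528 0.184     ]]
```

View pics/w2.png

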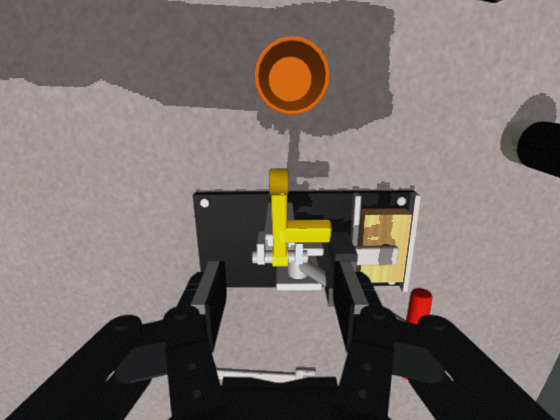

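View pics/s2.png

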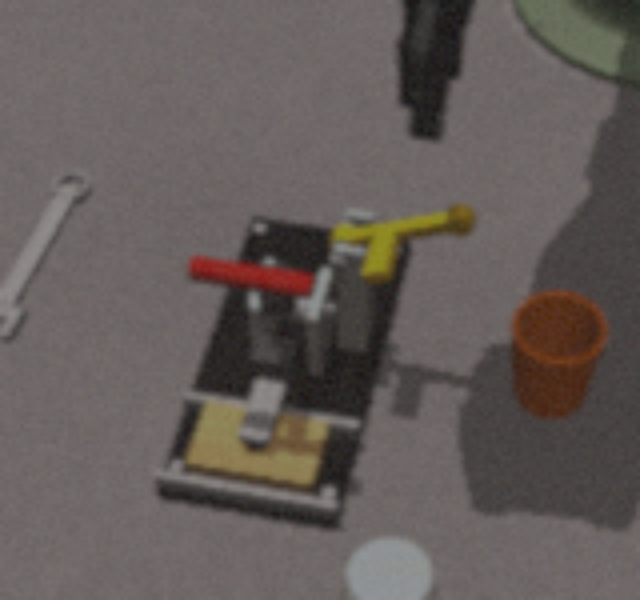

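The catch lies open on the far (+y) side of its post: the tab is at (278,180) in the wrist view and the scene view agrees. The crossbar is at station x = 114 mm, as expected. Next I'll move above its right (−y) half.

arm_command(delta_pos=[[0, 0.85, 0.95], [0, 0.85, 0.95], [0, 0.85, 0.95], [0, 0.85, 0.95], [0, 0, 0], [0, 0, 0], [0, 0, 0]], rotation=[[0, 0, 0], [0, 0, 0], [0, 0, 0], [0, 0, 0], [0, 0, 0], [0, 0, 0], [0, 0, 0]])

```text
clock: 6.95
position: [0.594, -0.2025, 0.2557]
tool_rot: [-1.395, 1.557, -2.894]
force: [0.4, -0.4, -0.7]
grip_width: 0.0515
```

```bash
python3 -c "
from h import *
togo(st([.1145,-.025,.180]))"
```

```text
t 6.95 pos [ 0.594  -0.2025  0.2557] F [ 0.4 -0.4 -0.7] w 0.0515 q [ 0.54  0.56 -0.46  1.55  0.27  1.11  0.08]
axes [[-0.014, 0.997, 0.072], [-0.003, 0.072, -0.997], [-1.0, -0.014, 0.002]]
shift units [2.52 0.13 0.08] rot units [-0.03  0.02  0.13]
```

arm_command(delta_pos=[[0.6, 0.06, 0.03], [0.6, 0, 0], [0.6, 0, 0], [0.5, 0, 0], [0.2, 0, 0], [0, 0, 0], [0, 0, 0]], rotation=[[0, 0, 0.13], [0, 0, 0], [0, 0, 0], [0, 0, 0], [0, 0, 0], [0, 0, 0], [0, 0, 0]])

```text
clock: 7.65
position: [0.5939, -0.1995, 0.1792]
tool_rot: [0.281, 1.568, -1.213]
force: [0.5, -0.1, 0.9]
grip_width: 0.0511
```

```bash
python3 -c "
from h import *
togo(st([.1145,-.025,.180]))"
```

```text
t 7.65 pos [ 0.5939 -0.1995  0.1792] F [ 0.5 -0.1  0.9] w 0.0511 q [ 0.52  0.63 -0.44  1.64  0.32  0.94  0.04]
axes [[0.001, 0.997, 0.077], [-0.002, 0.077, -0.997], [-1.0, 0.001, 0.003]]
shift units [-0.03  0.09  0.19] rot units [ 0.02  0.02 -0.01]
```

arm_command(delta_pos=[[0, 0.08, 0.2], [0, 0, 0], [0, 0, 0]], rotation=[[0, 0, 0], [0, 0, 0], [0, 0, 0]])

```text
clock: 7.95
position: [0.5978, -0.2061, 0.1809]
tool_rot: [0.706, 1.566, -0.789]
force: [0.3, 0.5, -0.2]
grip_width: 0.0512
```

arm_command(delta_pos=[[0, 0, 0], [0, 0, 0], [0, 0, 0], [0, 0, 0], [0, 0, 0], [0, 0, 0]], rotation=[[0, 0, 0], [0, 0, 0], [0, 0, 0], [0, 0, 0], [0, 0, 0], [0, 0, 0]], gripper=1, grip_force=60)

```text
clock: 8.55
position: [0.5965, -0.2064, 0.1817]
tool_rot: [0.199, 1.567, -1.296]
force: [-1.2, -0.6, -0.7]
grip_width: 0.0141
```

```bash
cat > l.py <<'E'
from h import *
from workcell import monitor
s=monitor.observe();A=R.from_euler('xyz',s['tool_rot'])
q=R.from_euler('z',-YAW).apply(s['position']-A.as_matrix()[:,0]*.005-O)
r=q-[.03,0,.06];print('station',q.round(4),'r',np.hypot(r[0],r[2]).round(4),'lever',(.6-np.arctan2(r[0],r[2])).round(3),'w',s['grip_width'],'F',s['force'].round(1),s['moment'].round(2))
togo(st([.03+.15*np.sin(-.15),q[1],.06+.15*np.cos(.15)-.005]))
E
python3 l.py
```

```text
station [ 0.1137 -0.0264  0.1867] r 0.1519 lever 0.016 w 0.014128710767171931 F [-1.2 -0.6 -0.7] [ 0.   -0.08  0.03]
t 8.55 pos [ 0.5965 -0.2064  0.1817] F [-1.2 -0.6 -0.7] w 0.0141 q [ 0.53  0.63 -0.44  1.63  0.32  0.95  0.05]
axes [[0.001, 0.997, 0.076], [-0.004, 0.076, -0.997], [-1.0, 0.001, 0.004]]
shift units [-0.72 -3.54 -0.  ] rot units [ 0.01  0.04 -0.01]
```

arm_command(delta_pos=[[-0.27, -0.54, 0], [-0.25, -0.57, 0], [-0.18, -0.6, 0], [-0.1, -0.62, 0], [0, 0, 0]], rotation=[[0, 0, 0], [0, 0, 0], [0, 0, 0], [0, 0, 0], [0, 0, 0]])

```text
clock: 9.05
position: [0.5346, -0.2114, 0.2098]
tool_rot: [1.263, 1.546, -0.23]
force: [5.3, -1.2, -20.6]
grip_width: 0.0134
```

```bash
python3 l.py
```

```text
station [ 0.0515 -0.0267  0.2148] r 0.1563 lever 0.462 w 0.013433701691260935 F [  5.3  -1.2 -20.6] [-0.02 -0.98  0.05]
t 9.05 pos [ 0.5346 -0.2114  0.2098] F [  5.3  -1.2 -20.6] w 0.0134 q [ 0.61  0.51 -0.47  1.77  0.29  0.9   0.1 ]
axes [[0.025, 0.997, 0.078], [-0.006, 0.078, -0.997], [-1.0, 0.024, 0.008]]
shift units [ 0.18 -1.47 -0.01] rot units [ 0.03  0.07 -0.23]
```

arm_command(delta_pos=[[0.1, -0.5, 0], [0.04, -0.5, 0], [0.04, -0.4, 0], [0, 0, 0]], rotation=[[0, 0, 0], [0, 0, 0], [0, 0, 0], [0, 0, 0]])

```text
clock: 9.45
position: [0.5053, -0.2138, 0.2111]
tool_rot: [1.318, 1.515, -0.171]
force: [10.0, -1.2, -26.0]
grip_width: 0.0135
```

```bash
python3 l.py
```

```text
station [ 0.022  -0.0269  0.2161] r 0.1563 lever 0.651 w 0.013496431296792072 F [ 10.   -1.2 -26. ] [-0.16 -1.87  0.03]
t 9.45 pos [ 0.5053 -0.2138  0.2111] F [ 10.   -1.2 -26. ] w 0.0135 q [ 0.66  0.45 -0.48  1.86  0.27  0.83  0.12]
axes [[0.055, 0.995, 0.081], [-0.009, 0.081, -0.997], [-0.998, 0.054, 0.014]]
shift units [ 0.23 -0.5  -0.01] rot units [ 0.06  0.13 -0.51]
```

arm_command(delta_pos=[[0.25, -0.3, 0], [0.1, -0.3, 0], [0, -0.1, 0]], rotation=[[0, 0, 0.6], [0, 0, 0.6], [0, 0, 0]])

```text
clock: 9.75
position: [0.4986, -0.2146, 0.2086]
tool_rot: [1.463, 1.357, -0.021]
force: [9.3, 1.4, -32.0]
grip_width: 0.0139
```

```bash
python3 l.py; python3 - <<'E'
from h import *
from workcell import optics
T=optics.grab_frame('top')[:,:,::-1];S=optics.grab_frame('scene')[:,:,::-1]
a=cv2.resize(S[120:240,200:330],(520,480));b=cv2.resize(T[180:310,260:360],(280,364))
c=np.zeros((480,800,3),np.uint8);c[:,:520]=a;c[:364,520:]=b;cv2.imwrite('pics/f1.png',c)
E
```

```text
station [ 0.0144 -0.0271  0.2135] r 0.1542 lever 0.701 w 0.013917715934769629 F [  9.3   1.4 -32. ] [0.21 0.18 0.1 ]
t 9.75 pos [ 0.4986 -0.2146  0.2086] F [  9.3   1.4 -32. ] w 0.0139 q [ 0.75  0.39 -0.52  1.99  0.24  0.61  0.18]
axes [[0.212, 0.974, 0.085], [-0.004, 0.087, -0.996], [-0.977, 0.211, 0.023]]
shift units [ 0.12 -0.29 -0.01] rot units [ 0.12  0.21 -2.03]
```

View pics/f1.png

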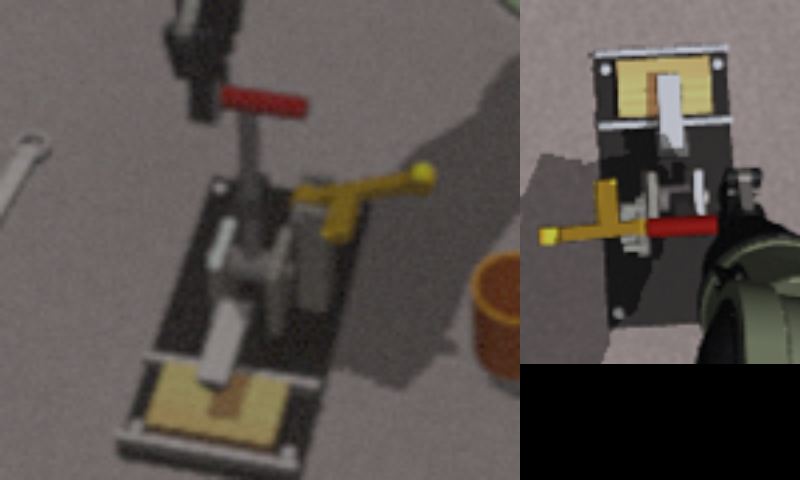

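arm_command(delta_pos=[[0.13, -0.37, 0], [0.05, -0.1, 0], [0, 0, 0]], rotation=[[0, 0, 0], [0, 0, 0], [0, 0, 0]])

```text
clock: 10.15
position: [0.4951, -0.216, 0.206]
tool_rot: [1.446, 1.34, -0.034]
force: [11.7, -0.2, -22.6]
grip_width: 0.0136
```

```bash
python3 l.py
```

```text
station [ 0.0108 -0.0282  0.2109] r 0.1521 lever 0.727 w 0.013557619927600288 F [ 11.7  -0.2 -22.6] [-0.16 -0.98  0.25]
t 10.15 pos [ 0.4951 -0.216   0.206 ] F [ 11.7  -0.2 -22.6] w 0.0136 q [ 0.76  0.39 -0.52  2.01  0.25  0.57  0.19]
axes [[0.228, 0.97, 0.087], [-0.008, 0.091, -0.996], [-0.974, 0.226, 0.028]]
shift units [ 0.05 -0.16 -0.01] rot units [ 0.14  0.26 -2.18]
```

arm_command(delta_pos=[[0.12, -0.4, 0], [0.08, -0.4, 0], [0.05, -0.4, 0]], rotation=[[0, 0, 0], [0, 0, 0], [0, 0, 0]])

```text
clock: 10.45
position: [0.4869, -0.2184, 0.2032]
tool_rot: [1.427, 1.288, -0.046]
force: [74.0, 3.6, -25.2]
grip_width: 0.0135
```

```bash
python3 l.py
```

```text
station [ 0.0022 -0.03    0.208 ] r 0.1506 lever 0.786 w 0.013464609667212194 F [ 74.    3.6 -25.2] [  0.82 -12.54   0.24]
t 10.45 pos [ 0.4869 -0.2184  0.2032] F [ 74.    3.6 -25.2] w 0.0135 q [ 0.79  0.37 -0.54  2.07  0.24  0.48  0.21]
axes [[0.279, 0.956, 0.092], [-0.013, 0.1, -0.995], [-0.96, 0.277, 0.04]]
shift units [ 0.03  0.13 -0.  ] rot units [ 0.22  0.36 -2.68]
```

The stop is reached: the pull jumped to 74 N. I'll ease the push to a moderate level.

arm_command(delta_pos=[[0, -0.05, 0], [0, -0.08, 0]], rotation=[[0, 0, 0], [0, 0, 0]])

```text
clock: 10.65
position: [0.4915, -0.2182, 0.2048]
tool_rot: [1.428, 1.271, -0.042]
force: [14.1, -1.1, -17.3]
grip_width: 0.0139
```

```bash
python3 l.py
```

```text
station [ 0.0067 -0.0301  0.2096] r 0.1514 lever 0.755 w 0.013873496027748258 F [ 14.1  -1.1 -17.3] [-0.11 -1.86 -0.39]
t 10.65 pos [ 0.4915 -0.2182  0.2048] F [ 14.1  -1.1 -17.3] w 0.0139 q [ 0.8   0.37 -0.54  2.07  0.24  0.47  0.22]
axes [[0.295, 0.951, 0.094], [-0.013, 0.102, -0.995], [-0.955, 0.292, 0.042]]
shift units [ 0.04 -0.03 -0.01] rot units [ 0.24  0.37 -2.84]
```

arm_command(delta_pos=[[0.03, -0.22, 0]], rotation=[[0, 0, 0]])

```text
clock: 10.75
position: [0.49, -0.2186, 0.2041]
tool_rot: [1.427, 1.262, -0.042]
force: [23.8, 6.7, 19.3]
grip_width: 0.014
```

```bash
python3 l.py; python3 - <<'E'
from h import *
from workcell import optics
for i in range(8): W=optics.grab_frame('wrist')[:,:,::-1]
T=optics.grab_frame('top')[:,:,::-1];S=optics.grab_frame('scene')[:,:,::-1]
c=np.zeros((600,800,3),np.uint8);c[:300,:400]=cv2.resize(W,(400,300));c[:300,400:]=cv2.resize(T,(400,300));c[300:,:400]=cv2.resize(S,(400,300))
c[300:,400:725]=cv2.resize(S[120:240,200:330],(325,300));cv2.imwrite('pics/f2.png',c)
E
python3 l.py
```

```text
station [ 0.0051 -0.0304  0.2089] r 0.151 lever 0.766 w 0.014018986898297439 F [23.8  6.7 19.3] [ 1.58 -6.    0.15]
t 10.75 pos [ 0.49   -0.2186  0.2041] F [23.8  6.7 19.3] w 0.014 q [ 0.81  0.37 -0.54  2.08  0.24  0.45  0.22]
axes [[0.304, 0.948, 0.095], [-0.013, 0.103, -0.995], [-0.953, 0.301, 0.044]]
shift units [ 0.04  0.02 -0.01] rot units [ 0.25  0.38 -2.92]
station [ 0.0054 -0.0302  0.2091] r 0.1511 lever 0.764 w 0.013614316757998547 F [21.6  2.6  3.3] [ 0.85 -4.75 -0.1 ]
t 11.25 pos [ 0.4903 -0.2184  0.2044] F [21.6  2.6  3.3] w 0.0136 q [ 0.81  0.37 -0.54  2.08  0.24  0.45  0.22]
axes [[0.304, 0.948, 0.095], [-0.013, 0.104, -0.995], [-0.953, 0.301, 0.044]]
shift units [ 0.04  0.01 -0.01] rot units [ 0.26  0.39 -2.93]
```

View pics/f2.png

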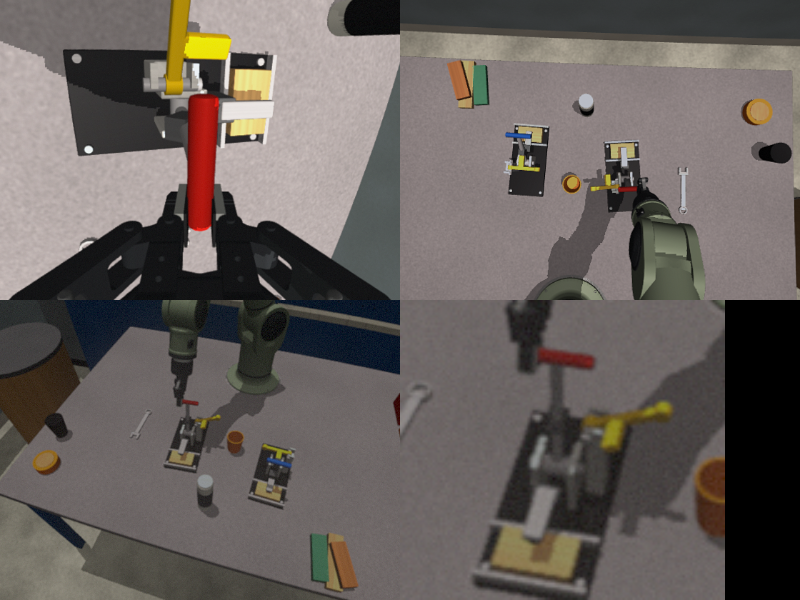

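The jaws hold the crossbar, the catch is open and the foot is raised. A steady pull of about 22 N, against a spring of about 9 N, means the lever is pressed on its stop. I'm handing the job in.

```bash
python3 -c "
from workcell import bot
print(bot.job_done())"; python3 l.py
```

```text
the job is handed in; nothing more can be done
None
the job is handed in; nothing more can be done
```

I flipped the red station's yellow catch fully over to its open side, then pulled the red lever to its stop. I handed the job in at about 11.3 s with the gripper still holding the lever.

**Last checks:**
- **Lever:** the measured angle was about 0.76 rad against a stop of 0.75. My position estimate can be out by 2–3 mm, so the force is the better proof. It held steady at about 22 N for 0.5 s, well above the spring's 9 N.
- **Catch and foot:** the pictures show the catch open and the clamp foot off the wood. I judged the foot's rise by eye and did not measure it.
- **Other items:** the blue station, cup, can and wrench look unmoved in the final pictures.

**Not clean:**
- **Arc too high:** while pulling, the arm rode a few millimetres too high, which put up to 32 N vertically on the lever.
- **Force peak:** reaching the stop gave a brief 74 N at the wrist, under the 120 N limit, and I then eased it off.
- **Tool tilt:** the tool ended tilted about 18° with the lever.
- **Grip width:** it read 14 mm on the 16 mm bar. I put this down to the pads giving; the grip did not slip off the bar.

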